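# Wind a hand winch back to its stop

## Task

The empty hand winch on the bench must be wound fully back before a new rope is fitted. Lift the ratchet pawl by its side pin and throw it right over onto its rest, clear of the teeth; then turn the crank backward (anticlockwise seen from above) until the drum's lug bears firmly on the rubber buffer of the stop, pressing for a moment as one would with one hand (about 15 N at the knob), and let go, leaving it bearing there. Never force the drum against the pawl, do not slam or crush the buffer, and leave the other things on the bench where they are.

Things in the scene. Friction and masses are not known exactly. Their poses are not given: they have to be found in the camera images.
- base: Winch base: grey steel plate 260 x 240 x 12 mm fixed to the bench. Origin on the drum's upright axle at bench height (plate's middle 5 mm along +x from it), z up; offsets below are in this frame, mm. Pawl and hinge at its -y side, (0 to 80, -62). The drum's upper flange is the ratchet wheel: radius 72, upper face 80 high, twelve 9 mm ramp teeth on that face, below the crank.
- drum (a joint): Angle of drum and crank about the upright axle, rad; positive is backward, anticlockwise from above. At 0 the knob is at polar angle 45 deg of the base frame and the lug at 0 deg (a 12 mm wide block on the flange rim, radius 71 to 97, 69 to 81 high). Starts at -0.05 to 0; with the pawl in it turns back to about 0.02. Bearing drag 0.3 Nm (4 N at the knob, moving); it stays where left.
- pawl (a joint): Angle of the pawl about its level hinge, rad: 0 lying down in the teeth, growing as it is lifted; its weight balances at about 1.85, beyond which it falls over by itself to its rest at 2.5, otherwise back into the teeth.
- pawl_pin (a point): Middle of the graspable part of the pawl's lifting pin: a level steel pin, 11 mm in diameter, sticking out of the pawl's side along -y of the base; the point is 30 mm out from the pawl's side, 19 mm from the pin's free end. Moves with the pawl on an arc of radius 47.5 about pawl_hinge; 94 high when down.
- pawl_hinge (a point): Point on the pawl's hinge line (level, along y of the base) beside pawl_pin: at (62, -98, 106) of the base. Nothing stands here; the hinge cheeks end at y = -76.5, 114 high. The pawl lies from the hinge towards -x of the base and is thrown over upward to +x.
- knob_grip (a point): Middle of the crank's upright knob: a wooden handle 24 mm in diameter that spins freely on the crank arm, from 112 to 160 mm above the bench; this point is 140 mm up, on the knob's axis, 80 mm from the drum's axle. Its frame turns with the drum.
- crank_axis (a point): Point on the drum's upright axle, 140 mm above the bench, level with knob_grip. The crank arm below is 104 to 112 mm high; the axle nut ends 120 mm high.
- stop: Stop: dark steel post 86 high on the base plate; origin on the drum's axle at bench height, yaw within 0.25 rad of the base's. In its frame the post is at (-76, 83); a screw with a rubber buffer (14 mm diameter) points from it along +x at y 81, 75 high, its end at x = -37 to -1 (screw setting, not measured). The lug meets it after 1.2 to 2.25 rad. Rubber gives 1 mm per 8 N, bottoms at 6 mm.
- spanner: Loose steel spanner beside the winch (its -y side). Origin under its middle. Bystander: leave alone.
- driver: Loose screwdriver beside the winch (its +y side). Origin under its middle. Bystander: leave alone.
- sprocket: Loose dark steel ring, 52 mm across, 6 mm high, on a corner of the winch base. Origin under its middle. Bystander: leave alone.
- bolt_jar: Glass jar, 60 mm across, 80 mm high, just beyond the winch (+x). Origin under its middle. Bystander: leave alone.
- spray_can: Spray can, 56 mm across, 190 mm high, left of the winch. Origin under its middle. Bystander: leave alone.
- oil_bottle: Plastic oil bottle, 52 mm across, 130 mm high, right of the winch. Origin under its middle. Bystander: leave alone.

How it is judged:
By the outcome, as a careful person would: the job done as asked, in the order asked, and still so for the second after the job is handed in, with the robot touching nothing.
It also fails if it takes over 67 s, if anything falls off the work surface, if the arm or the gripper's body presses on something with over 40 N, if the wrist force passes 120 N, or if a joint passes its speed limit or range.

## Robot

A 7-joint arm with a two-finger parallel gripper is mounted at the origin on the work surface. World frame = base frame: x ahead of the robot, y to its left, z up, the work surface at z = 0. Lengths are in m, angles in rad, forces in N, time in s.
With the tool pointing down it reaches from about 0.4 to 0.85 m from the base axis. Payload 10.4 kg.
Tool frame: the origin (TCP) lies between the finger pads; the fingertips stand 19 mm ahead of it and the grasp point (between the pads) is the TCP; z points along the fingers, x is the direction in which the jaws open and shut, and the axes are right-handed (so a half turn about z gives the same grasp; the last joint's range is limited). The gripper opens to 87 mm and grips with 3 to 60 N. Pads are 19 mm wide; open, the fingers measure 117 mm over their backs; the gripper's body (75 mm by 190 mm) begins 51 mm behind the grasp point.
Start: joints at [1.123, 0.332, -0.065, 1.46, 0.022, 1.35, -0.088], TCP at [0.258, -0.569, 0.242] pointing down, gripper open.
Joint ranges: [-2.6, 2.6], [-0.5, 2.12], [-1.47, 1.34], [0.16, 2.42], [-1.27, 4.41], [0.06, 2.06], [-2.6, 2.6]. Speed limits (rad/s): [2.22, 2.22, 2.79, 2.79, 3.14, 3.14, 3.14].

## Interface

Orientations are given as a unit quaternion [x, y, z, w].
In Python, from bench import * gives the robot as it stands.
- The arm moves only by the tool step_arm, never from a script. Its argument "commands" is a list of rows, each a list of 6 numbers: the shift along the tool's x, y, z in m, then the turn, a rotation vector about the tool's x, y, z in rad. In form: [[tx, ty, tz, rx, ry, rz], ...]. A call has 1 to 12 rows; each row shifts and turns the commanded pose from where the row before left it, along the tool's axes as they then stand; what a row does not reach is not made up. A row lasts 1/10 s, in which the tool goes at most 50 mm and 8.59 degrees, less where a joint would pass 70% of its speed; a pose out of reach is approached as far as the arm can. A call with a gripper value outside its range is refused whole. "gripper" is the opening, from 0 (shut) to 1 (fully open), set as the call begins (left out, the last holds). The fingers move at their own pace and stop on an object; "grip_force" is the grip in N (left out, the last holds). Time passes only in rows, so rows that do not move let the fingers close. It gives the time, the measured TCP pose, the force and the opening at its end, in the units of the state.
- read_state(): the state, without advancing time (a new reading comes with each control period).
- camera(name): name is "scene" or "top" or "wrist"; returns the picture (480x640x3 uint8, red, green, blue); there is no depth.
- get_calibration(name): a dict with "fx", "fy", "cx", "cy" (pixels), "R" (3x3) and "t" (3): a world point X has camera coordinates R X + t. Camera axes: x right, y down, z forward; pixel columns grow to the right and rows downward; lengths in m; the calibration is good to about 2 mm. A picture is of the moment at which its call begins: read the wrist's pose just before it. get_calibration takes no time and is no camera call; for the wrist camera it gives the pose at the moment of the call.
- close_job(): hands the job in, once; it reports no verdict.
The state is a dict: "time": time; "joint_positions": joint angles; "joint_vel": joint speeds; "joint_torque": joint torques, N m; "ee_pos": TCP position; "eef_rot": TCP orientation; "ft_force": force on the tool from outside, world axes, zero at the start; "torque": the same for the moment, N m; "width": finger opening in m.
Only numpy, scipy, OpenCV 4.12 (cv2) and the standard library are available. Lean on these libraries where they do the work, as an engineer would, in place of code of your own. Each camera call takes 0.05 s, during which the arm holds its last target. There are 200 camera calls.

## Working session

There is one attempt and no reset: what is moved stays moved. The work goes in short steps, Python scripts to look and compute and a tool call to move; the robot and the scene stay as the last step left them, time stands still between calls to the robot, and variables do not carry over. Pictures are saved under pics/ and viewed, on a budget of 10 in all, crops included, one or two more only if the job needs it, and the job is handed in when it is done.

Besides the shell and the picture viewer there is one more tool, called after ">>>" as name([rows], argument=value, ...), one row to a line, values as JSON. step_arm: Moves the arm, as the interface text tells. Its arguments: {"type":"object","properties":{"commands":{"type":"array","items":{"type":"array","items":{"type":"number"}}},"gripper":{"type":"number"},"grip_force":{"type":"number"}},"required":["commands"]}

```bash
ls; mkdir -p pics; python3 - <<'E'
from bench import *
import cv2
s=read_state();print({k:s[k] for k in('time','ee_pos','eef_rot','ft_force','width')})
for n in('top','scene'):
    cv2.imwrite(f'pics/{n}1.png',camera(n)[:,:,::-1]);c=get_calibration(n);print(n,c)
E
```

```text
pics
{'time': 0.0, 'ee_pos': array([ 0.25742263, -0.56913718,  0.24078688]), 'eef_rot': array([ 8.40277441e-01, -5.42156211e-01, -5.92054654e-04, -3.36728391e-04]), 'ft_force': array([-0.02103049, -0.4123806 , -0.56835004]), 'width': 0.08694768680987061}
top {'fx': 594.4429721598003, 'fy': 594.4429721598003, 'cx': 316.661918138987, 'cy': 235.549094622524, 'R': array([[-0.00195703, -0.99995403, -0.00938684],
       [-0.99680588,  0.00270013, -0.07981692],
       [ 0.0798386 ,  0.00920065, -0.99676534]]), 't': array([0.00372723, 0.58367568, 1.38159222])}
scene {'fx': 580.3971119015335, 'fy': 580.3971119015335, 'cx': 320.6561156264613, 'cy': 230.1528879508772, 'R': array([[-0.02470154,  0.99958155, -0.01505207],
       [ 0.77841984,  0.00978456, -0.62766776],
       [-0.62725784, -0.02722119, -0.7783358 ]]), 't': array([ 0.02319903, -0.37893543,  1.66769963])}
```

View pics/top1.png

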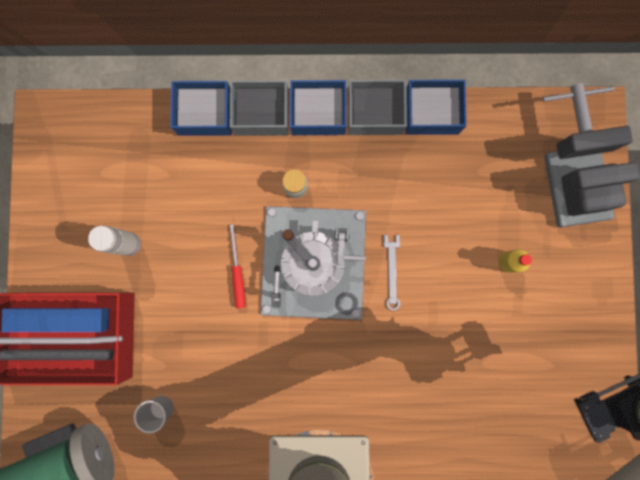

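View pics/scene1.png

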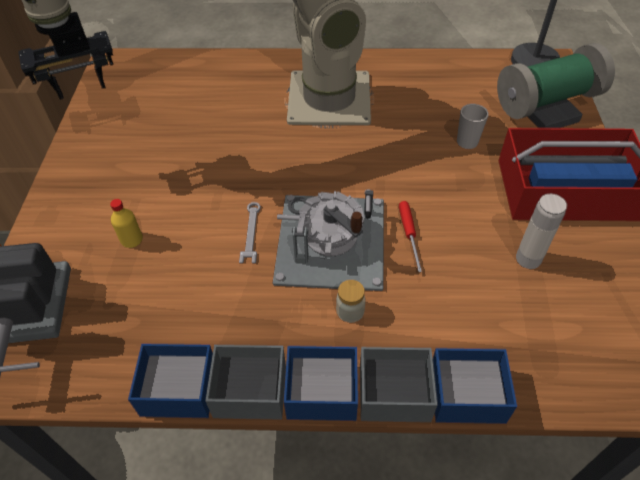

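Top view: winch plate at about (265–366, 207–318) px, axle about (312,263), knob about (288,236), spanner (392,270), driver (237,270), jar (294,183), sprocket (346,303), pin about (355,258). The scene view agrees. I'll enlarge both.

```bash
python3 - <<'E'
import cv2,numpy as np
a=cv2.imread('pics/top1.png')[195:330,250:410];b=cv2.imread('pics/scene1.png')[180:300,265:395]
a=cv2.resize(a,None,fx=5,fy=5,interpolation=cv2.INTER_CUBIC)[:600] if 0 else cv2.resize(a,(640,540),interpolation=cv2.INTER_CUBIC)
b=cv2.resize(b,(650,600),interpolation=cv2.INTER_CUBIC)
cv2.imwrite('pics/topc.png',a);cv2.imwrite('pics/scc.png',b)
E
```

```text
(no output)
```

View pics/topc.png

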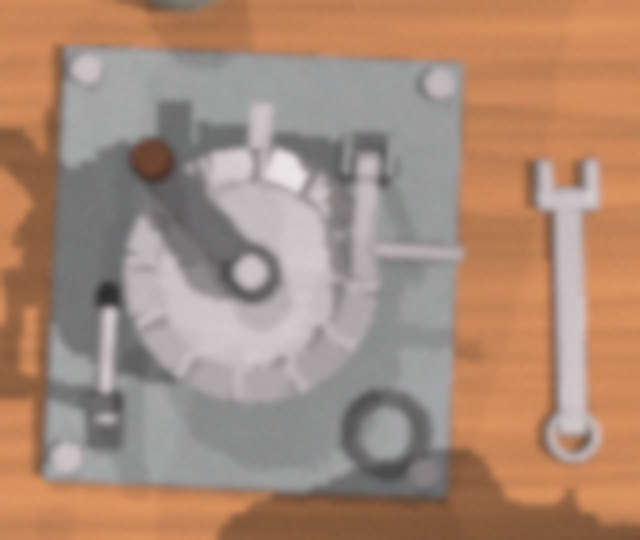

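View pics/scc.png

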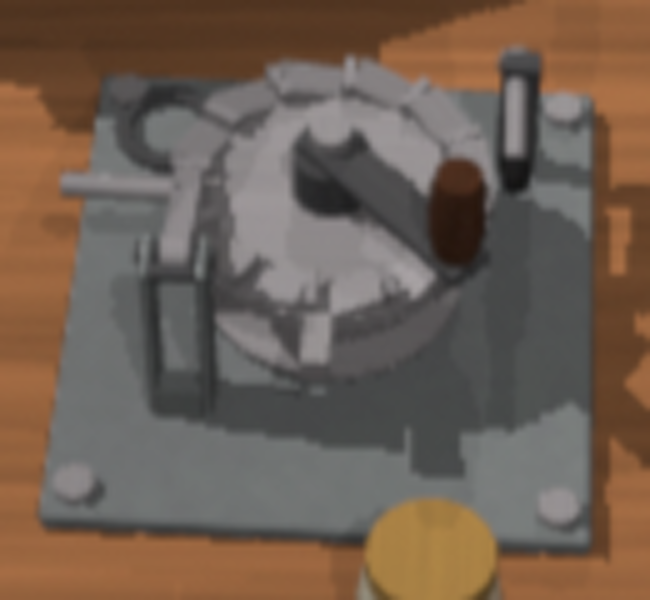

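Top crop (4x): plate corners (62,46), (463,63), (447,498), (43,480). Nut (250,271), knob top (152,160), lug tip (262,105), pin (380,247)–(462,254), buffer tip (108,284), post (103,420), sprocket (386,433). The scene crop (5x) shows the pin end at (62,183), nut (333,125) and knob top (460,170).

```bash
cat > h.py <<'E'
import numpy as np
from bench import *
def ray(n,p,c=None):
    c=c or get_calibration(n);R,t=np.array(c['R']),np.array(c['t'])
    d=R.T@np.array([(p[0]-c['cx'])/c['fx'],(p[1]-c['cy'])/c['fy'],1]);return -R.T@t,d
def onz(n,p,z,c=None):
    o,d=ray(n,p,c);return o+d*(z-o[2])/d[2]
def two(p,q):
    a,d=ray('top',p);b,e=ray('scene',q)
    k=np.linalg.lstsq(np.c_[d,-e],b-a,rcond=None)[0];P,Q=a+k[0]*d,b+k[1]*e
    return (P+Q)/2,np.linalg.norm(P-Q)
E
python3 - <<'E'
from h import *
np.set_printoptions(precision=4,suppress=True)
T=lambda u,v:(250+u/4-.375,195+v/4-.375)
S=lambda u,v:(265+u/5-.4,180+v/5-.4)
C=[onz('top',T(*p),.012) for p in[(62,46),(463,63),(447,498),(43,480)]]
m=np.mean(C,0);x=(C[0]+C[1]-C[2]-C[3])/2;y=(C[0]+C[3]-C[1]-C[2])/2
print('corners',C,'mid',m,'size',np.linalg.norm(x),np.linalg.norm(y))
yx=np.arctan2(x[1],x[0]);yy=np.arctan2(-y[0],y[1]);yaw=(yx+yy)/2;print('yaw',yx,yy)
e=np.array([np.cos(yaw),np.sin(yaw)]);n=np.array([-e[1],e[0]])
O=m[:2]-.005*e;print('axle from plate',O,'axle from nut',onz('top',T(250,271),.12))
print('nut two',two(T(250,271),S(333,125)));print('knob two',two(T(152,160),S(460,168)))
print('pinend two',two(T(462,254),S(62,184)))
Oa=onz('top',T(250,271),.12)[:2]
B=lambda P:np.round([(P[:2]-Oa)@e*1e3,(P[:2]-Oa)@n*1e3],1)
for k,p,z in[('knob',(152,160),.16),('lug',(262,105),.081),('pin0',(380,247),.099),('pinend',(462,254),.099),('buf',(108,284),.08),('bufroot',(106,390),.08),('post',(104,420),.086),('sprocket',(386,433),.018)]:
    P=onz('top',T(*p),z);b=B(P);print(k,P,b,np.degrees(np.arctan2(b[1],b[0])),np.hypot(*b))
print('scene pinend',B(onz('scene',S(62,184),.094)),'scene nut',onz('scene',S(333,125),.12),'scene knob',B(onz('scene',S(460,168),.16)))
E
```

```text
corners [array([0.6556, 0.1257, 0.012 ]), array([ 0.6446, -0.114 ,  0.012 ]), array([ 0.3869, -0.1024,  0.012 ]), array([0.3978, 0.1357, 0.012 ])] mid [0.5212 0.0112 0.012 ] size 0.25798945120352884 0.23915889241095187
yaw -0.041750756963454594 -0.04570405416121559
axle from plate [0.5162 0.0115] axle from nut [0.517  0.0115 0.12  ]
nut two (array([0.5168, 0.0128, 0.1247]), np.float64(0.0026297304766072778))
knob two (array([0.5745, 0.0646, 0.1645]), np.float64(0.0036060704187397138))
pinend two (array([ 0.5269, -0.1052,  0.0959]), np.float64(0.0024357723773683238))
knob [0.5749 0.0631 0.16  ] [55.6 54. ] 44.16362467457759 77.50716095948812
lug [0.6125 0.0053 0.081 ] [95.7 -2.1] -1.2570724158145117 95.72303797937046
pin0 [ 0.5309 -0.0606  0.099 ] [ 17.1 -71.4] -76.53158511168893 73.41913919408209
pinend [ 0.5269 -0.1062  0.099 ] [  15.1 -117.2] -82.65847916436013 118.16873528983884
buf [0.5112 0.0925 0.08  ] [-9.3 80.6] 96.58194465517802 81.13476443547488
bufroot [0.4516 0.0934 0.08  ] [-68.9  78.9] 131.12932405483198 104.74931980686081
post [0.4349 0.094  0.086 ] [-85.6  78.8] 137.36854828772536 116.34775459801533
sprocket [ 0.4252 -0.0665  0.018 ] [-88.3 -82. ] -137.11860765634884 120.50265557239807
scene pinend [  13.4 -115.3] scene nut [0.5125 0.014  0.12  ] scene knob [51.1 57.4]
```

```bash
cat >> h.py <<'E'
from scipy.spatial.transform import Rotation as Ro
O=np.array([.5165,.0115]);YAW=-.044
def W(x,y,z):  # base-frame mm -> world m
    c,s=np.cos(YAW),np.sin(YAW);return np.array([O[0]+(c*x-s*y)/1e3,O[1]+(s*x+c*y)/1e3,z/1e3])
def delta(P,yaw):  # turn (tool axes now), then shift (tool axes after the turn)
    s=read_state();R0=Ro.from_quat(s['eef_rot']);R1=Ro.from_euler('z',yaw)*Ro.from_euler('x',np.pi)
    v=(R0.inv()*R1).as_rotvec()
    print('t',round(s['time'],2),'pos',np.round(s['ee_pos'],4),'F',np.round(s['ft_force'],2),'w',round(s['width'],4))
    print('turn',np.round(v,4),'shift after turn mm',np.round(R1.inv().apply(P-s['ee_pos'])*1e3,1))
E
python3 -c "
from h import *
delta(W(16,-98,200),YAW)"
```

```text
t 0.1 pos [ 0.2575 -0.5691  0.2408] F [0.34 0.24 0.59] w 0.087
turn [-7.0000e-04  1.2000e-03 -1.1019e+00] shift after turn mm [ 249.2 -493.5   40.8]
```

>>> step_arm([
  [0,0,0,0,0,-0.1377],
  [0,0,0,0,0,-0.1377],
  [0,0,0,0,0,-0.1377],
  [0,0,0,0,0,-0.1377],
  [0,0,0,0,0,-0.1377],
  [0,0,0,0,0,-0.1377],
  [0,0,0,0,0,-0.1377],
  [0,0,0,0,0,-0.1377],
], gripper=0.5, grip_force=6)

```text
time: 0.9
ee_pos: [0.2575, -0.5693, 0.2411]
eef_rot: [1.0, -0.019, -0.0, -0.0]
ft_force: [-0.5, -0.1, -0.2]
width: 0.0442
```

>>> step_arm([
  [0.018,-0.035,0,0,0,0],
  [0.018,-0.035,0,0,0,0],
  [0.018,-0.035,0,0,0,0],
  [0.018,-0.035,0,0,0,0],
  [0.018,-0.035,0,0,0,0],
  [0.018,-0.035,0,0,0,0],
  [0.018,-0.035,0,0,0,0],
  [0.018,-0.035,0,0,0,0],
  [0.018,-0.035,0,0,0,0],
  [0.018,-0.035,0,0,0,0],
  [0.018,-0.035,0,0,0,0],
  [0.018,-0.035,0,0,0,0],
])

```text
time: 2.1
ee_pos: [0.4924, -0.158, 0.2414]
eef_rot: [1.0, -0.022, -0.0, 0.0]
ft_force: [0.7, 0.6, -0.2]
width: 0.0436
```

>>> step_arm([
  [0.016,-0.035,0,0,0,0],
  [0.01,-0.025,0.01,0,0,0],
  [0.008,-0.014,0.015,0,0,0],
  [0,0,0.016,0,0,0],
  [0,0,0,0,0,0],
])

```text
time: 2.6
ee_pos: [0.5281, -0.0865, 0.1983]
eef_rot: [1.0, -0.022, -0.002, -0.0]
ft_force: [-0.0, 0.5, -0.2]
width: 0.0433
```

```bash
python3 -c "
from h import *
import cv2
c=get_calibration('wrist');delta(W(16,-98,94),YAW)
im=camera('wrist')[:,:,::-1].copy();cv2.imwrite('pics/w1.png',im)
R,t=np.array(c['R']),np.array(c['t'])
for k,P in dict(pin=W(16,-98,94),pinend=W(16,-117,94),root=W(16,-68,94),hinge=W(62,-98,106)).items():
    q=R@P+t;print(k,np.round([c['fx']*q[0]/q[2]+c['cx'],c['fy']*q[1]/q[2]+c['cy']],1))
"
```

```text
t 2.6 pos [ 0.5281 -0.0865  0.1983] F [-0.    0.49 -0.21] w 0.0433
turn [-0.0008  0.0039  0.0007] shift after turn mm [1.000e-01 6.000e-01 1.043e+02]
pin [324.7 247.6]
pinend [324.7 276.9]
root [324.8 199. ]
hinge [403.5 253.6]
```

View pics/w1.png

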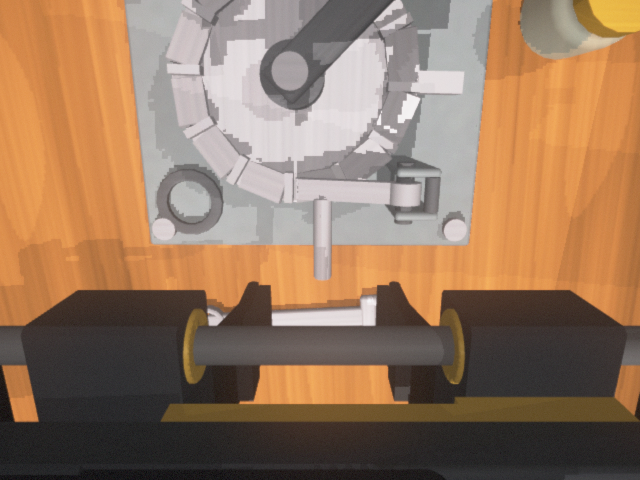

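Wrist view: the pin runs (322,199)–(322,279) px, against a predicted (325,199)–(325,277), so the estimate is good to 1–2 mm. Descending and gripping gently.

>>> step_arm([
  [-0.001,0,0.02,0,0,0],
  [0,0,0.02,0,0,0],
  [0,0,0.02,0,0,0],
  [0,0,0.02,0,0,0],
  [0,0,0.014,0,0,0],
  [0,0,0.01,0,0,0],
  [0,0,0,0,0,0],
])

```text
time: 3.35
ee_pos: [0.5278, -0.0872, 0.0959]
eef_rot: [1.0, -0.022, -0.001, -0.0]
ft_force: [-0.6, -0.2, 0.1]
width: 0.0437
```

>>> step_arm([
  [0,0,0,0,0,0],
  [0,0,0,0,0,0],
  [0,0,0,0,0,0],
  [0,0,0,0,0,0],
  [0,0,0,0,0,0],
  [0,0,0,0,0,0],
], gripper=0, grip_force=6)

```text
time: 3.95
ee_pos: [0.5271, -0.0871, 0.0965]
eef_rot: [1.0, -0.022, -0.001, 0.0]
ft_force: [-6.5, 0.6, 4.7]
width: 0.0108
```

```bash
python3 -c "
from h import *
delta(W(16,-98,94),YAW)
h=np.array([62,106.])
a0=np.radians(194.6)
p=[h+47.5*np.array([np.cos(a0-q),np.sin(a0-q)]) for q in np.arange(0,2.51,.1)]
for q,d in zip(np.arange(.1,2.6,.1),np.diff(p,axis=0)): print(round(q,1),np.round([d[0],-d[1]],2))
"
```

```text
t 3.95 pos [ 0.5271 -0.0871  0.0965] F [-6.53  0.55  4.69] w 0.0108
turn [ 0.0004  0.0027 -0.0005] shift after turn mm [1.1 0.  2.5]
0.1 [-0.97 -4.65]
0.2 [-0.5  -4.72]
0.3 [-0.02 -4.75]
0.4 [ 0.45 -4.73]
0.5 [ 0.92 -4.66]
0.6 [ 1.38 -4.54]
0.7 [ 1.83 -4.38]
0.8 [ 2.26 -4.18]
0.9 [ 2.66 -3.93]
1.0 [ 3.04 -3.65]
1.1 [ 3.39 -3.32]
1.2 [ 3.7  -2.97]
1.3 [ 3.98 -2.58]
1.4 [ 4.22 -2.17]
1.5 [ 4.42 -1.74]
1.6 [ 4.57 -1.29]
1.7 [ 4.67 -0.83]
1.8 [ 4.73 -0.36]
1.9 [4.75 0.12]
2.0 [4.71 0.59]
2.1 [4.63 1.06]
2.2 [4.5  1.51]
2.3 [4.33 1.96]
2.4 [4.11 2.38]
2.5 [3.85 2.78]
```

>>> step_arm([
  [-0.002,0,-0.0047,0,0,0],
  [-0.0005,0,-0.0047,0,0,0],
  [0,0,-0.0047,0,0,0],
  [0.0005,0,-0.0047,0,0,0],
  [0.0009,0,-0.0047,0,0,0],
  [0.0014,0,-0.0045,0,0,0],
  [0.0018,0,-0.0044,0,0,0],
  [0.0023,0,-0.0042,0,0,0],
  [0,0,0,0,0,0],
])

```text
time: 4.85
ee_pos: [0.5313, -0.0873, 0.1335]
eef_rot: [1.0, -0.022, -0.002, 0.0]
ft_force: [-11.8, 0.4, 4.0]
width: 0.0119
```

>>> step_arm([
  [-0.001,0,0,0,0,0],
  [-0.001,0,0,0,0,0],
  [0,0,0,0,0,0],
])

```text
time: 5.15
ee_pos: [0.5304, -0.0872, 0.1334]
eef_rot: [1.0, -0.022, -0.0, 0.0]
ft_force: [-5.4, 0.0, 1.0]
width: 0.0104
```

>>> step_arm([
  [0.0012,0,-0.0039,0,0,0],
  [0.003,0,-0.0037,0,0,0],
  [0.0034,0,-0.0033,0,0,0],
  [0.0037,0,-0.003,0,0,0],
  [0.004,0,-0.0026,0,0,0],
  [0.0042,0,-0.0022,0,0,0],
  [0,0,0,0,0,0],
])

```text
time: 5.85
ee_pos: [0.5514, -0.0882, 0.1532]
eef_rot: [1.0, -0.022, 0.001, 0.0]
ft_force: [-4.3, -1.0, 7.0]
width: 0.0108
```

>>> step_arm([
  [0.0044,0,-0.0025,0,0,0],
  [0.0046,0,-0.002,0,0,0],
  [0.0047,0,-0.0008,0,0,0],
  [0.0047,0,-0.0004,0,0,0],
  [0.0047,0,0.0001,0,0,0],
  [0.0047,0,0.0006,0,0,0],
  [0,0,0,0,0,0],
])

```text
time: 6.55
ee_pos: [0.5786, -0.0893, 0.1566]
eef_rot: [1.0, -0.022, 0.0, -0.0]
ft_force: [-0.5, -1.3, 1.2]
width: 0.0111
```

>>> step_arm([
  [0.0046,0,0.001,0,0,0],
  [0.0045,0,0.0015,0,0,0],
  [0.0043,0,0.002,0,0,0],
  [0.0041,0,0.0024,0,0,0],
  [0.0019,0,0.0014,0,0,0],
  [0,0,0,0,0,0],
])

```text
time: 7.15
ee_pos: [0.5976, -0.0901, 0.1483]
eef_rot: [1.0, -0.022, 0.0, -0.0]
ft_force: [0.0, -0.7, 0.1]
width: 0.0108
```

>>> step_arm([
  [0.001,0,0.0006,0,0,0],
  [0,0,0,0,0,0],
])

```text
time: 7.35
ee_pos: [0.5983, -0.0901, 0.1479]
eef_rot: [1.0, -0.022, -0.0, 0.0]
ft_force: [0.5, -1.0, -0.1]
width: 0.0109
```

>>> step_arm([
  [0,0,0,0,0,0],
  [0,0,0,0,0,0],
  [0,0,0,0,0,0],
  [0,0,-0.01,0,0,0],
  [0,0,-0.02,0,0,0],
  [0,0,-0.03,0,0,0],
  [0,0,-0.03,0,0,0],
  [0,0,0,0,0,0],
], gripper=0.6)

```text
time: 8.15
ee_pos: [0.6002, -0.0898, 0.2433]
eef_rot: [1.0, -0.022, 0.004, 0.0]
ft_force: [0.4, 1.3, 0.2]
width: 0.0518
```

```bash
python3 - <<'E'
from h import *
import cv2
c=get_calibration('wrist');delta(W(16,-98,94),YAW)
im=camera('wrist')[:,:,::-1].copy();cv2.imwrite('pics/w2.png',im)
R,t=np.array(c['R']),np.array(c['t'])
for k,P in dict(pin=W(91.6,-98,143),pinend=W(91.6,-117,143),nut=W(0,0,120),knobtop=W(80*np.cos(.765),80*np.sin(.765),160)).items():
    q=R@P+t;print(k,np.round([c['fx']*q[0]/q[2]+c['cx'],c['fy']*q[1]/q[2]+c['cy']],1))
np.save('w2cal.npy',c,allow_pickle=True)
E
```

```text
t 8.15 pos [ 0.6002 -0.0898  0.2433] F [0.44 1.28 0.19] w 0.0518
turn [ 0.0008 -0.0073 -0.0003] shift after turn mm [-72.1   0.5 149.3]
pin [328.5 249. ]
pinend [328.4 278.7]
nut [173.3  79.3]
knobtop [257.3 -56.3]
```

View pics/w2.png

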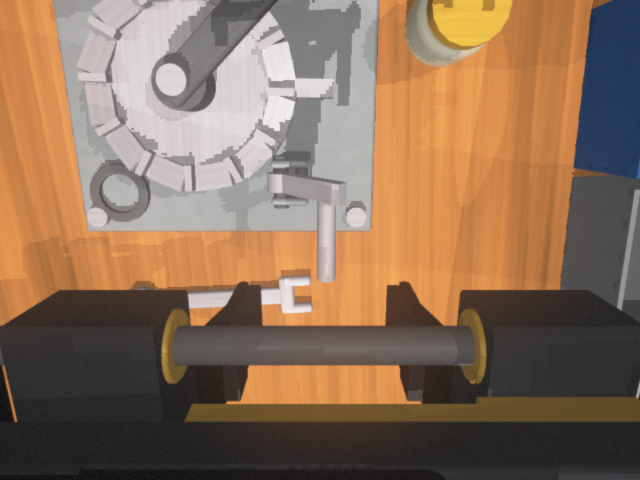

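Wrist view: the pawl lies thrown over past its hinge, with its pin at (326,200)–(326,280) px as predicted for 2.5 rad. The nut at (172,79) also matches. Next is the knob.

```bash
python3 -c "
from h import *
a=np.radians(44.4)
delta(W(80*np.cos(a),80*np.sin(a),140),-.84)"
```

```text
t 8.2 pos [ 0.5994 -0.0899  0.2408] F [-0.39  0.03  0.04] w 0.0519
turn [-0.0012 -0.0045  0.7957] shift after turn mm [-130.9  -85.9  100.8]
```

>>> step_arm([
  [0,0,0,0,0,0.133],
  [0,0,0,0,0,0.133],
  [0,0,0,0,0,0.133],
  [0,0,0,0,0,0.133],
  [0,0,0,0,0,0.133],
  [0,0,0,0,0,0.131],
  [-0.026,-0.017,0,0,0,0],
  [-0.026,-0.017,0,0,0,0],
  [-0.026,-0.017,0,0,0,0],
  [-0.026,-0.017,0,0,0,0],
  [-0.027,-0.018,0,0,0,0],
  [0,0,0,0,0,0],
])

```text
time: 9.4
ee_pos: [0.5735, 0.0705, 0.2377]
eef_rot: [0.914, -0.405, -0.001, -0.001]
ft_force: [-0.2, 0.4, 0.1]
width: 0.0521
```

```bash
python3 - <<'E'
from h import *
import cv2
a=np.radians(44.4);P=W(80*np.cos(a),80*np.sin(a),140)
c=get_calibration('wrist');delta(P,-.84)
im=camera('wrist')[:,:,::-1].copy();cv2.imwrite('pics/w3.png',im)
R,t=np.array(c['R']),np.array(c['t'])
for k,P in dict(nut=W(0,0,120),knobtop=P+[0,0,.02],knobbot=P-[0,0,.028]).items():
    q=R@P+t;print(k,np.round([c['fx']*q[0]/q[2]+c['cx'],c['fy']*q[1]/q[2]+c['cy']],1))
E
```

```text
t 9.4 pos [0.5735 0.0705 0.2377] F [-0.21  0.44  0.07] w 0.0521
turn [-0.0007  0.0021  0.0069] shift after turn mm [ 5.9  1.9 97.7]
nut [330.7 354.8]
knobtop [333.4 263.5]
knobbot [331.9 240.5]
```

View pics/w3.png

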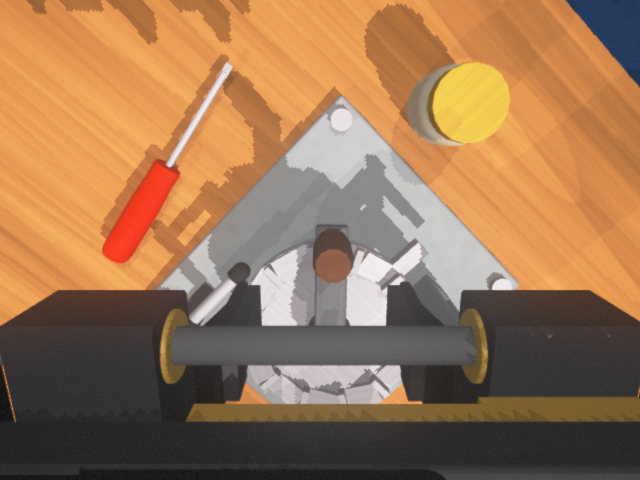

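Knob top at (333,264) px, exactly as predicted. The buffer tip is at (240,270) and the screwdriver, jar and base are clear. Moving down onto the knob.

>>> step_arm([
  [0.006,0.002,0.01,0,0,0.007],
  [0,0,0.025,0,0,0],
  [0,0,0.025,0,0,0],
  [0,0,0.02,0,0,0],
  [0,0,0.012,0,0,0],
  [0,0,0.005,0,0,0],
  [0,0,0,0,0,0],
  [0,0,0,0,0,0],
])

```text
time: 10.25
ee_pos: [0.578, 0.0588, 0.1417]
eef_rot: [0.911, -0.411, 0.001, -0.0]
ft_force: [0.1, -0.0, -0.0]
width: 0.0519
```

>>> step_arm([
  [0,0,0,0,0,0],
  [0,0,0,0,0,0],
  [0,0,0,0,0,0],
  [0,0,0,0,0,0],
  [0,0,0,0,0,0],
], gripper=0, grip_force=25)

```text
time: 10.75
ee_pos: [0.5774, 0.06, 0.1414]
eef_rot: [0.912, -0.411, -0.0, -0.0]
ft_force: [-1.4, 3.6, 3.2]
width: 0.0233
```

```bash
python3 -c "
from h import *
a=np.radians(44.4)
delta(W(80*np.cos(a),80*np.sin(a),140),-.84)
d=.06;print(80*np.sin(d),80*(1-np.cos(d)))"
```

```text
t 10.75 pos [0.5774 0.06   0.1414] F [-1.37  3.57  3.17] w 0.0233
turn [-0.0007  0.0004 -0.0065] shift after turn mm [-4.6 -2.3  1.4]
4.797120518355568 0.14395680518366483
```

>>> step_arm([
  [0,0,0,0,0,0.06],
  [-0.0024,0,0,0,0,-0.03],
  [-0.0047,0.00014,0,0,0,-0.06],
  [-0.0047,0.00014,0,0,0,-0.06],
  [-0.0047,0.00014,0,0,0,-0.06],
  [-0.0047,0.00014,0,0,0,-0.06],
  [-0.0047,0.00014,0,0,0,-0.06],
  [0,0,0,0,0,0],
])

```text
time: 11.55
ee_pos: [0.5591, 0.0771, 0.1414]
eef_rot: [0.959, -0.283, 0.001, -0.001]
ft_force: [2.7, 4.1, -0.0]
width: 0.0237
```

```bash
cat >> h.py <<'E'
def circ():
    s=read_state();v=s['ee_pos'][:2]-O;a=np.arctan2(v[1],v[0]);F=s['ft_force'][:2]
    ty=Ro.from_quat(s['eef_rot']).apply([1,0,0]);tan=np.array([-np.sin(a),np.cos(a)])
    print('t',round(s['time'],2),'ang base deg',round(np.degrees(a-YAW),2),'r',round(np.hypot(*v)*1e3,1),'z',round(s['ee_pos'][2],4),'yaw err',round(np.arctan2(ty[1],ty[0])-(a-np.pi/2),3),
      'Ftan',round(F@tan,1),'Frad',round(F@v/np.hypot(*v),1),'Fz',round(s['ft_force'][2],1),'w',round(s['width'],4))
E
python3 -c "
from h import *
circ()"
```

```text
t 11.55 ang base deg 59.51 r 78.2 z 0.1414 yaw err 0.003 Ftan -0.0 Frad 4.9 Fz -0.0 w 0.0237
```

>>> step_arm([
  [-0.0047,-0.0009,0,0,0,-0.06],
  [-0.0048,0.00014,0,0,0,-0.06],
  [-0.0048,0.00014,0,0,0,-0.06],
  [-0.0048,0.00014,0,0,0,-0.06],
  [-0.0048,0.00014,0,0,0,-0.06],
  [-0.0048,0.00014,0,0,0,-0.06],
  [-0.0048,0.00014,0,0,0,-0.06],
  [-0.0048,0.00014,0,0,0,-0.06],
  [0,0,0,0,0,0],
])

```text
time: 12.45
ee_pos: [0.5234, 0.0901, 0.1413]
eef_rot: [0.999, -0.048, 0.0, -0.0]
ft_force: [0.2, 3.7, 3.0]
width: 0.0234
```

>>> step_arm([
  [-0.0048,0.00014,0,0,0,-0.06],
  [-0.0048,0.00014,0,0,0,-0.06],
  [-0.0048,0.00014,0,0,0,-0.06],
  [-0.0048,0.00014,0,0,0,-0.06],
  [-0.0048,0.00014,0,0,0,-0.06],
  [-0.0048,0.00014,0,0,0,-0.06],
  [0,0,0,0,0,0],
])

```text
time: 13.15
ee_pos: [0.4947, 0.0877, 0.1412]
eef_rot: [0.991, 0.131, 0.0, -0.0]
ft_force: [0.4, 2.5, 5.5]
width: 0.0232
```

```bash
python3 -c "
from h import *
circ()"
```

```text
t 13.15 ang base deg 108.48 r 79.3 z 0.1412 yaw err -0.016 Ftan -1.1 Frad 2.3 Fz 5.5 w 0.0232
```

>>> step_arm([
  [-0.0024,0,-0.0005,0,0,-0.03],
  [-0.0024,0,0,0,0,-0.03],
  [-0.0024,0,0,0,0,-0.03],
  [-0.0024,0,0,0,0,-0.03],
  [-0.0024,0,0,0,0,-0.03],
  [-0.0024,0,0,0,0,-0.03],
  [-0.0024,0,0,0,0,-0.03],
  [-0.0024,0,0,0,0,-0.03],
  [-0.0024,0,0,0,0,-0.03],
  [0,0,0,0,0,0],
])

```text
time: 14.15
ee_pos: [0.4748, 0.0792, 0.1413]
eef_rot: [0.965, 0.262, -0.0, 0.0]
ft_force: [0.8, 0.2, 0.6]
width: 0.0233
```

```bash
python3 -c "
from h import *
circ()"
```

```text
t 14.15 ang base deg 124.14 r 79.5 z 0.1413 yaw err -0.022 Ftan -0.8 Frad -0.3 Fz 0.6 w 0.0233
```

>>> step_arm([
  [-0.001,0,0,0,0,-0.0125],
  [-0.001,0,0,0,0,-0.0125],
  [-0.001,0,0,0,0,-0.0125],
  [-0.001,0,0,0,0,-0.0125],
  [-0.001,0,0,0,0,-0.0125],
  [-0.001,0,0,0,0,-0.0125],
  [-0.001,0,0,0,0,-0.0125],
  [-0.001,0,0,0,0,-0.0125],
])

```text
time: 14.95
ee_pos: [0.4681, 0.0748, 0.1414]
eef_rot: [0.95, 0.311, 0.0, 0.0]
ft_force: [6.1, -0.7, -4.3]
width: 0.023
```

```bash
python3 -c "
from h import *
circ()"
```

```text
t 14.95 ang base deg 129.94 r 79.7 z 0.1414 yaw err -0.02 Ftan -4.4 Frad -4.3 Fz -4.3 w 0.023
```

>>> step_arm([
  [-0.001,0,0,0,0,-0.0125],
  [-0.001,0,0,0,0,-0.0125],
  [-0.001,0,0,0,0,-0.0125],
  [-0.001,0,0,0,0,-0.0125],
])

```text
time: 15.35
ee_pos: [0.465, 0.0723, 0.1414]
eef_rot: [0.942, 0.335, 0.0, 0.0]
ft_force: [4.9, -0.8, -4.0]
width: 0.0235
```

```bash
python3 -c "
from h import *
circ()"
```

```text
t 15.35 ang base deg 132.8 r 79.7 z 0.1414 yaw err -0.02 Ftan -3.2 Frad -3.8 Fz -4.0 w 0.0235
```

>>> step_arm([
  [-0.001,0,0,0,0,-0.0125],
  [-0.001,0,0,0,0,-0.0125],
  [-0.001,0,0,0,0,-0.0125],
])

```text
time: 15.65
ee_pos: [0.4627, 0.0703, 0.1414]
eef_rot: [0.936, 0.353, 0.0, 0.0]
ft_force: [7.1, -0.6, -4.1]
width: 0.0233
```

```bash
python3 -c "
from h import *
circ()"
```

```text
t 15.65 ang base deg 134.94 r 79.7 z 0.1414 yaw err -0.02 Ftan -4.9 Frad -5.2 Fz -4.1 w 0.0233
```

>>> step_arm([
  [-0.001,0.0003,0,0,0,-0.0125],
  [-0.001,0.0003,0,0,0,-0.0125],
  [-0.001,0,0,0,0,-0.0125],
])

```text
time: 15.95
ee_pos: [0.4611, 0.0687, 0.1414]
eef_rot: [0.929, 0.37, 0.001, -0.0]
ft_force: [9.1, 2.8, -7.4]
width: 0.0234
```

```bash
python3 -c "
from h import *
circ()"
```

```text
t 15.95 ang base deg 136.6 r 79.6 z 0.1414 yaw err -0.011 Ftan -8.5 Frad -4.3 Fz -7.4 w 0.0234
```

Contact has begun. Now pressing on gradually.

>>> step_arm([
  [-0.0005,0.0002,0,0,0,0],
  [-0.0005,0,0,0,0,0],
  [0,0,0,0,0,0],
])

```text
time: 16.25
ee_pos: [0.4608, 0.0684, 0.1415]
eef_rot: [0.929, 0.37, 0.001, -0.0]
ft_force: [9.7, 4.2, -8.5]
width: 0.0232
```

```bash
python3 -c "
from h import *
circ()"
```

```text
t 16.25 ang base deg 136.89 r 79.6 z 0.1415 yaw err -0.016 Ftan -9.9 Frad -3.8 Fz -8.5 w 0.0232
```

>>> step_arm([
  [-0.0005,0.0001,0,0,0,0],
  [-0.0005,0.0001,0,0,0,0],
  [0,0,0,0,0,0],
])

```text
time: 16.55
ee_pos: [0.4605, 0.0681, 0.1415]
eef_rot: [0.929, 0.37, 0.002, -0.001]
ft_force: [11.1, 6.8, -11.8]
width: 0.0235
```

```bash
python3 -c "
from h import *
circ()"
```

```text
t 16.55 ang base deg 137.21 r 79.6 z 0.1415 yaw err -0.021 Ftan -12.7 Frad -3.0 Fz -11.8 w 0.0235
```

>>> step_arm([
  [-0.0005,0.0001,0.0005,0,0,0],
  [-0.0004,0.0001,0.0005,0,0,0],
  [0,0,0,0,0,0],
  [0,0,0,0,0,0],
])

```text
time: 16.95
ee_pos: [0.4605, 0.068, 0.1413]
eef_rot: [0.929, 0.371, 0.002, -0.001]
ft_force: [10.1, 8.7, -2.3]
width: 0.0234
```

```bash
python3 -c "
from h import *
circ()"
```

```text
t 16.95 ang base deg 137.25 r 79.6 z 0.1413 yaw err -0.021 Ftan -13.3 Frad -1.0 Fz -2.3 w 0.0234
```

>>> step_arm([
  [-0.0005,0,0,0,0,0],
  [-0.0003,0,0,0,0,0],
  [0,0,0,0,0,0],
  [0,0,0,0,0,0],
  [0,0,0,0,0,0],
])

```text
time: 17.45
ee_pos: [0.4603, 0.0678, 0.1414]
eef_rot: [0.929, 0.371, 0.003, -0.001]
ft_force: [12.0, 9.3, -3.6]
width: 0.0234
```

```bash
python3 -c "
from h import *
circ()"
```

```text
t 17.45 ang base deg 137.49 r 79.5 z 0.1414 yaw err -0.025 Ftan -15.1 Frad -1.9 Fz -3.6 w 0.0234
```

>>> step_arm([
  [0,0,0,0,0,0],
  [0,0,0,0,0,0],
  [0,0,0,0,0,0],
  [0,0,0,0,0,0],
  [0,0,0,0,0,0],
  [0,0,0,0,0,0],
  [0,0,0,0,0,0],
])

```text
time: 18.15
ee_pos: [0.4603, 0.0678, 0.1414]
eef_rot: [0.929, 0.371, 0.003, -0.001]
ft_force: [12.0, 9.6, -4.7]
width: 0.0234
```

>>> step_arm([
  [0.0004,0,0,0,0,0],
  [0.0004,0,0,0,0,0],
  [0.0004,0,0,0,0,0],
  [0,0,0,0,0,0],
  [0,0,0,0,0,0],
])

```text
time: 18.65
ee_pos: [0.4604, 0.0679, 0.1413]
eef_rot: [0.929, 0.37, 0.002, -0.0]
ft_force: [6.6, 6.4, 0.8]
width: 0.0236
```

```bash
python3 -c "
from h import *
circ()"
```

```text
t 18.65 ang base deg 137.37 r 79.5 z 0.1413 yaw err -0.024 Ftan -9.2 Frad -0.1 Fz 0.8 w 0.0236
```

>>> step_arm([
  [0.0004,0,0,0,0,0],
  [0.0004,0,0,0,0,0],
  [0,0,0,0,0,0],
  [0,0,0,0,0,0],
])

```text
time: 19.05
ee_pos: [0.4607, 0.0681, 0.1413]
eef_rot: [0.929, 0.37, 0.001, -0.0]
ft_force: [4.5, 5.5, 1.9]
width: 0.0232
```

```bash
python3 -c "
from h import *
circ()"
```

```text
t 19.05 ang base deg 137.11 r 79.5 z 0.1413 yaw err -0.019 Ftan -7.0 Frad 0.7 Fz 1.9 w 0.0232
```

>>> step_arm([
  [0.0004,0,0,0,0,0],
  [0.0003,0,0,0,0,0],
  [0,0,0,0,0,0],
  [0,0,0,0,0,0],
])

```text
time: 19.45
ee_pos: [0.4609, 0.0683, 0.1413]
eef_rot: [0.929, 0.37, 0.001, -0.0]
ft_force: [2.3, 3.6, 6.4]
width: 0.0236
```

```bash
python3 -c "
from h import *
circ()"
```

```text
t 19.45 ang base deg 136.9 r 79.5 z 0.1413 yaw err -0.016 Ftan -4.2 Frad 1.0 Fz 6.4 w 0.0236
```

>>> step_arm([
  [0,0,0,0,0,0],
  [0,0,0,0,0,0],
  [0,0,0,0,0,0],
  [0,0,0,0,0,0],
  [0,0,-0.01,0,0,0],
  [0,0,-0.02,0,0,0],
  [0,0,-0.03,0,0,0],
  [0,0,-0.03,0,0,0],
  [0,0,-0.03,0,0,0],
  [0,0,0,0,0,0],
], gripper=0.6)

```text
time: 20.45
ee_pos: [0.462, 0.0678, 0.2647]
eef_rot: [0.929, 0.37, 0.003, 0.001]
ft_force: [-0.3, 0.5, 0.1]
width: 0.0521
```

```bash
python3 - <<'E'
from h import *
import cv2
s=read_state();print(s['time'],s['ee_pos'],s['ft_force'],s['width'])
c=get_calibration('wrist');im=camera('wrist')[:,:,::-1].copy();cv2.imwrite('pics/w4.png',im)
R,t=np.array(c['R']),np.array(c['t']);a=np.radians(136.9)
for k,P in dict(knobtop=W(80*np.cos(a),80*np.sin(a),160),nut=W(0,0,120)).items():
    q=R@P+t;print(k,np.round([c['fx']*q[0]/q[2]+c['cx'],c['fy']*q[1]/q[2]+c['cy']],1))
E
```

```text
20.45 [0.4619523  0.06783779 0.26470862] [-0.32610201  0.46979401  0.14105205] 0.052149430275983864
knobtop [323.5 244. ]
nut [325.1 331.3]
```

View pics/w4.png

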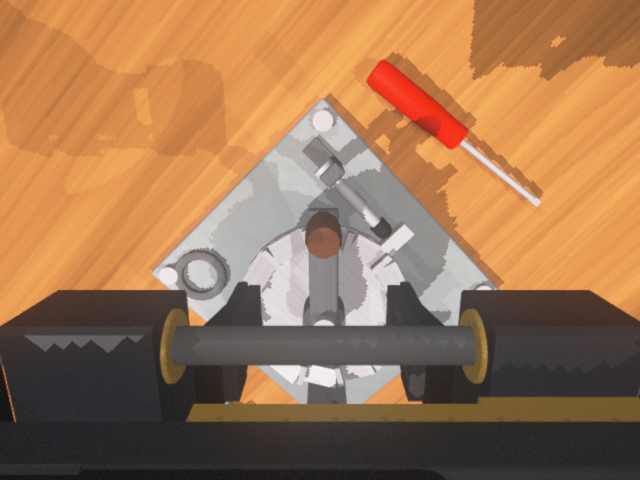

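Wrist view: the lug at (395,238) px bears on the buffer tip at (382,230). The knob, at (323,242), is where it was released, and the sprocket and driver are undisturbed. One last check from the scene camera.

```bash
python3 - <<'E'
from h import *
import cv2
im=camera('scene')[:,:,::-1];cv2.imwrite('pics/s2.png',cv2.resize(im[170:310,220:440],(792,504),interpolation=cv2.INTER_CUBIC))
E
```

```text
(no output)
```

View pics/s2.png

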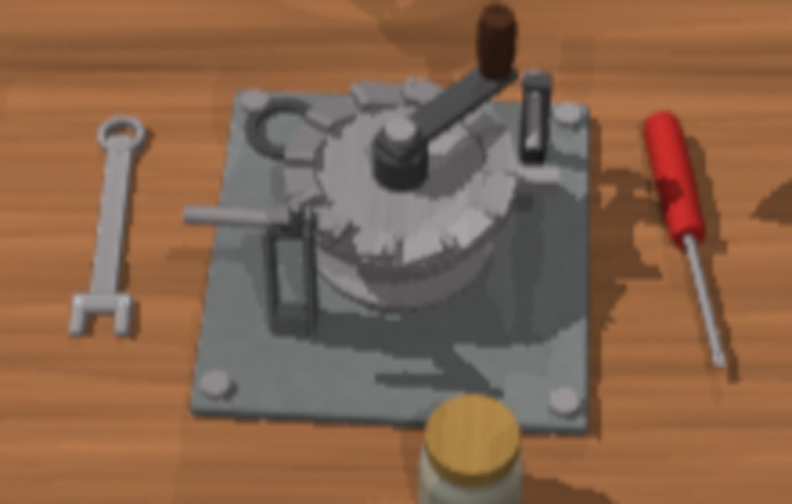

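The scene crop shows the pin at (187–280, 213), past the hinge. The lug meets the buffer at (535,168), and the spanner, driver, sprocket and jar are in place. I'll check the pin numerically, then hand in.

```bash
python3 - <<'E'
from h import *
c=get_calibration('scene');R,t=np.array(c['R']),np.array(c['t'])
for n,P in(('rest',W(91.6,-117,143)),('down',W(16,-117,94))):
    q=R@P+t;u=c['fx']*q[0]/q[2]+c['cx'];v=c['fy']*q[1]/q[2]+c['cy'];print(n,(u-220)*3.6,(v-170)*3.6)
print(close_job())
E
```

```text
rest 179.78799959007935 215.70057828115526
down 201.87802330399737 169.5642941298786
the job is handed in; nothing more can be done
None
```

The job is handed in: the pawl is on its rest and the drum's lug is bearing on the buffer. It took about 20.5 s of the 67 s allowed.

- **Pawl:** I gripped it by its side pin and carried it over to about 2.45 rad, then let it drop onto its rest. In the last scene picture the pin end is within 2–7 crop px (about 0.5–2 px in the camera image) of where it should be at 2.5 rad, and far from the pawl-down position.
- **Drum:** I turned the crank back about 1.7 rad by the knob, slowing to about 10 mm/s before contact. I pressed to about 15 N at the knob and held it for about 0.7 s. I then eased off to about 4 N before opening the gripper, so the buffer would not kick the drum back. The last wrist and scene pictures show the lug touching the buffer.
- **Bystanders:** The spanner, driver, sprocket and jar look unmoved. The spray can and oil bottle were not checked again at the end, but the arm stayed clear of them.

Some readings were off from plan:
- **Pin position:** the pin sat 2–3 mm off along -x of my estimate while I lifted it. That put up to 12 N sideways on the pin until I corrected it.
- **Knob grip:** closing on the knob probably nudged the drum about 0.1 rad forward, with the pawl already clear.
- **Vertical force:** it reached about 12 N while pressing, and I trimmed it out.

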